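# Stack the plaster blanks and hold the cooling-pen gate ajar

## Task

Get the next load ready for the cooling pen: lay the large plaster disc flat in the middle of the round plate and the small disc flat and centred on top of it, leaving the plate on the bench. Then free the pen's gate: its sagging bolt must be lifted over the bent-up lip of the keeper while it is pulled back, towards the hinge, until it is clear; swing the gate towards the robot to about 20 degrees ajar and finish still holding it there, because it springs shut if let go. Leave everything else on the bench where it is.

Things in the scene. Friction and masses are not known exactly. Their poses are not given: they have to be found in the camera images.
- disc_large_center (a point): Large loose plaster disc, 56 mm diameter, 20 mm thick, lying flat on the bench, about 0.11 kg. Point: its centre, half-way up; z is its axis.
- disc_small_center (a point): Small loose plaster disc, same material, 42 mm diameter, 20 mm thick, lying flat on the bench, about 0.06 kg. Point: its centre, half-way up; z is its axis.
- plate_top (a point): Round loose flat white ceramic plate, 104 mm diameter, 10 mm thick, no rim, 0.45 kg, on the bench to the robot's right. Point: centre of its top face, 10 mm above the bench.
- bolt_grip (a point): Bolt handle: upright steel stem, 16 mm diameter, on the rod (12 mm) along the gate's top. Point: stem axis, where to grip, 197 mm above the bench when down; stem top 21 mm above it, rod 55 mm below; staples and keeper end 21 mm or more below it. Axes turn with the gate: x into the pen, y along the gate to its hinge (the way the bolt draws), z up. 205 mm from the hinge with the bolt home.
- gate_hinge (a point): Vertical hinge line of the gate, at its left end seen from the robot, at the height of the gate's top edge (120 mm above the bench). The gate is 260 mm long and 22 mm thick, runs from here along its own -y, and its free end with the bolt swings towards the robot. Axes turn with the gate, as those of bolt_grip.
- bolt (a joint): How far the bolt is drawn along the gate towards the hinge, m: 0 fully home, 0.055 fully drawn. A 15 mm lug under the rod's end sits behind the keeper's lip: with the bolt down it stops at 0.008. The rod is clear of the keeper, so the gate can swing, from about 0.033. About 1 N of friction.
- bolt_lift (a joint): How far the bolt (0.22 kg) is lifted in its tall staples, m: 0 sagging down, 0.018 highest. The lug passes over the lip when this is over about 0.008; once past the lip (bolt over 0.027) it may sink again.
- gate (a joint): Opening of the gate, rad: 0 shut, grows as its free end swings towards the robot (clockwise from above). A spring closes it: 2 to 3 N at the stem.
- jar: Bystander: small amber jar, 38 mm diameter, 55 mm high, standing among the discs. Origin: centre of its underside.
- model: Bystander: horseshoe-shaped plaster dental model, about 70 mm wide and 23 mm high, between plate and pen. Origin: underside.
- bowl: Bystander: black rubber mixing bowl, 110 mm diameter, 55 mm high, at the right. Origin: centre of its underside.
- spatula: Bystander: spatula, 200 mm long, lying on the bench between the robot and the gate. Origin: middle of its underside.
- bottle: Bystander: amber bottle, 48 mm diameter, 100 mm high, at the right of the plate. Origin: centre of its underside.
Things that resemble listed ones, but are neither listed nor needed, are in the scene too. What is shaped like the part that bears disc_small_center but blue or yellow is not meant.

How it is judged:
On the way, in this order (a step that is already met when the one before it is completed fails the run):
1. large disc centred on the plate, small disc centred on it, both let go and at rest (horizontal distance between disc_large_center and plate_top below 0.01 m and z of disc_large_center in the frame of plate_top between 0.006 and 0.014 m and horizontal distance between disc_small_center and disc_large_center below 0.01 m and z of disc_small_center in the frame of disc_large_center between 0.016 and 0.024 m and angle between each of disc_large_center, disc_small_center, plate_top's own z axis and vertical below 0.1 rad and contact force between each of the arm, the fingers and disc_small below 0.1 N and contact force between each of the arm, the fingers and disc_large below 0.1 N and linear speed of each of disc_small, disc_large below 0.02 m/s), for 0.2 s.
2. bolt drawn clear of the keeper (value of joint bolt above 0.033 m), for 0.1 s.
At the end, for the whole second after the job is handed in: Plate on the bench; large disc flat on it within 10 mm of its centre, small disc flat on the large within 10 mm of its centre, untouched and at rest; bolt drawn at least 25 mm; gate held still between 0.2 and 0.5 rad open (11 to 29 degrees) by the robot, with nothing else touching it (all of step 1 and height (world z) of plate_top below 0.014 m and value of joint bolt above 0.025 m and value of joint gate between 0.2 and 0.5 rad and velocity of joint gate between -0.1 and 0.1 rad/s and contact force between any of the fingers, the arm and gate above 0.5 N and contact force between gate and jar below 0.2 N and contact force between gate and model below 0.2 N and contact force between gate and bowl below 0.2 N and contact force between gate and spatula below 0.2 N and contact force between gate and bottle below 0.2 N and contact force between gate and plate below 0.2 N and contact force between gate and disc_large below 0.2 N and contact force between gate and disc_small below 0.2 N); the arm keeps its last pose, push and grip.
It fails at once if the jar is disturbed (moved over 40 mm) (distance of jar from where it was at the start of the episode above 0.04 m).
It fails at once if the model is disturbed (moved over 40 mm) (distance of model from where it was at the start of the episode above 0.04 m).
It fails at once if the bowl is disturbed (moved over 40 mm) (distance of bowl from where it was at the start of the episode above 0.04 m).
It fails at once if the spatula is disturbed (moved over 40 mm) (distance of spatula from where it was at the start of the episode above 0.04 m).
It fails at once if the bottle is disturbed (moved over 40 mm) (distance of bottle from where it was at the start of the episode above 0.04 m).
It also fails if it takes over 67 s, if anything falls off the work surface, if the arm or the gripper's body presses on something with over 40 N, if the wrist force passes 120 N, or if a joint passes its speed limit or range.

## Robot

A 6-joint arm with a two-finger parallel gripper is mounted at the origin on the work surface. World frame = base frame: x ahead of the robot, y to its left, z up, the work surface at z = 0. Lengths are in m, angles in rad, forces in N, time in s.
With the tool pointing down it reaches from about 0.325 to 0.85 m from the base axis. Payload 4.4 kg.
Tool frame: the origin (TCP) lies on the centre line of the jaws, within the pads' length; the fingertips stand 8 mm ahead of it and the grasp point (between the pads) lies 11 mm behind it (manip.tip_reach is the distance from the TCP to the fingertips, in m); x points along the fingers, y is the direction in which the jaws open and shut, and the axes are right-handed (so a half turn about x gives the same grasp; the last joint's range is limited). The gripper opens to 94 mm and grips with 3 to 60 N. Pads are 16 mm wide; open, the fingers measure 119 mm over their backs; the gripper's body (75 mm by 177 mm) begins 78 mm behind the grasp point.
Start: joints at [-1.454, 0.207, 1.542, -0, 1.393, -0.15], TCP at [0.152, -0.555, 0.213] pointing down, gripper open.
Joint ranges: [-2.73, 2.73], [-0.86, 2.22], [0.23, 2.46], [-1.11, 4.25], [0.08, 2.63], [-2.82, 2.82]. Speed limits (rad/s): [2.79, 2.79, 3.14, 3.14, 3.14, 3.14].

## Interface

Orientations are given as a 3x3 rotation matrix whose columns are the frame's x, y, z axes.
In Python, from cell import manip gives the robot as it stands.
- The arm moves only by the shell command python3 -m inch 'ROWS' [FORCE]. ROWS is JSON, a list of rows, each a list of 5 numbers: the shift along the tool's x, y, z in units of 0.3 m (1.0 is 0.3 m), then the turn about the tool's x in units of 0.5 rad (1.0 is 0.5 rad), then the closure, from 0 (fully open) to 1 (shut). In form: [[tx, ty, tz, roll, fingers], ...]. A call has 1 to 5 rows; each row shifts and turns the commanded pose from where the row before left it, along the tool's axes as they then stand; what a row does not reach is not made up. A row lasts 1/8 s, in which the tool goes at most 62.5 mm and 10.7 degrees, less where a joint would pass 70% of its speed; a pose out of reach is approached as far as the arm can. A call with a number of a shift or a turn outside -1 to 1 is refused whole. A call with a gripper value outside its range is refused whole. The fingers move at their own pace and stop on an object; FORCE is the grip in N (left out, the last holds). Time passes only in rows, so rows that do not move let the fingers close. It gives the time, the measured TCP pose, the force and the opening at its end, in the units of the state.
- manip.observe(): the state, without advancing time (a new reading comes with each control period).
- manip.get_image(name): name is "side" or "top" or "wrist"; returns (picture, depth): 420x560x3 uint8, blue, green, red; 420x560 float32, m along the optical axis (not along the pixel's ray), 0 where there is no reading.
- manip.get_calibration(name): a dict with "fovy" (degrees; the focal length in pixels is half the picture's height over the tangent of half this angle, whatever the lens; pixels are square), "cx", "cy" (the principal point, pixels), "cam_to_world" (4x4, takes a point from camera to world coordinates); the wrist camera has in their place "hand_eye" (4x4, takes a point from camera to tool coordinates, whose origin is the TCP and whose axes are the tool frame's). Camera axes: x right, y up, looking along -z (the intrinsics and any distortion apply to the point x, -y, -z); pixel columns grow to the right and rows downward; lengths in m; the calibration is good to about 2 mm. A picture is of the moment at which its call begins: read the wrist's pose just before it. get_calibration takes no time and is no camera call.
- manip.hand_in(): hands the job in, once; it reports no verdict.
The state is a dict: "time": time; "q": joint angles; "dq": joint speeds; "tau": joint torques, N m; "position": TCP position; "tcp_rot": TCP orientation; "force": force on the tool from outside, world axes, zero at the start; "wrist_torque": the same for the moment, N m; "grip_width": opening from 0.0 (shut) to 1.0 (fully open).
Only numpy, scipy, OpenCV 4.12 (cv2) and the standard library are available. Lean on these libraries where they do the work, as an engineer would, in place of code of your own. Each camera call takes 0.05 s, during which the arm holds its last target. There are 200 camera calls.

## Working session

There is one attempt and no reset: what is moved stays moved. The work goes in short steps, Python scripts to look and compute and a shell command to move; the robot and the scene stay as the last step left them, time stands still between calls to the robot, and variables do not carry over. Pictures are saved under pics/ and viewed, about 8 in all and at most 12, crops included, and the job is handed in when it is done.

```bash
ls; mkdir -p pics
cat > h.py <<'E'
import numpy as np, cv2
from cell import manip
def grab(n):
    s=manip.observe(); im,d=manip.get_image(n); c=manip.get_calibration(n)
    f=im.shape[0]/2/np.tan(np.radians(c["fovy"])/2)
    if "cam_to_world" in c: M=np.array(c["cam_to_world"])
    else:
        T=np.eye(4);T[:3,:3]=s["tcp_rot"];T[:3,3]=s["position"];M=T@np.array(c["hand_eye"])
    return im,d,dict(f=f,cx=c["cx"],cy=c["cy"],M=M,raw=c)
def ray(c,u,v):
    d=np.array([(u-c["cx"])/c["f"],-(v-c["cy"])/c["f"],-1.]); return c["M"][:3,3],c["M"][:3,:3]@d
def onz(c,u,v,z):
    o,d=ray(c,u,v); return o+d*(z-o[2])/d[2]
def cloud(im,d,c):
    v,u=np.mgrid[:d.shape[0],:d.shape[1]]
    P=np.stack([(u-c["cx"])/c["f"]*d,-(v-c["cy"])/c["f"]*d,-d],-1)
    return P@c["M"][:3,:3].T+c["M"][:3,3]
def proj(c,p):
    q=c["M"][:3,:3].T@(np.array(p)-c["M"][:3,3]); return c["cx"]-c["f"]*q[0]/q[2],c["cy"]+c["f"]*q[1]/q[2]
E
python3 - <<'E'
from h import *
for n in ("top","side"):
    im,d,c=grab(n); cv2.imwrite(f"pics/{n}0.png",im); np.savez(f"{n}0.npz",im=im,d=d,M=c["M"],k=[c["f"],c["cx"],c["cy"]])
    print(n,c["raw"].keys(),c["f"],c["cx"],c["cy"],c["M"].round(3).tolist())
s=manip.observe(); print(s["time"],s["position"],np.round(s["tcp_rot"],3).tolist(),s["grip_width"],s["force"])
print(manip.get_calibration("wrist"))
E
```

```text
pics
top dict_keys(['fovy', 'cx', 'cy', 'cam_to_world']) 451.88518512677194 272.2973861684663 206.7486791089488 [[-0.007, 0.993, -0.119, 0.412], [-1.0, -0.009, -0.017, -0.066], [-0.018, 0.119, 0.993, 1.222], [0.0, 0.0, 0.0, 1.0]]
side dict_keys(['fovy', 'cx', 'cy', 'cam_to_world']) 430.6295813053696 288.4972317720311 212.4840488500466 [[0.849, 0.391, -0.355, 0.13], [-0.528, 0.628, -0.571, -0.726], [-0.0, 0.672, 0.74, 1.007], [0.0, 0.0, 0.0, 1.0]]
0.1 [ 0.15151308 -0.5539385   0.21240213] [[-0.0, 0.264, -0.965], [0.002, -0.965, -0.264], [-1.0, -0.002, -0.0]] 1.0007417432948738 [0.9238966  0.26403321 0.19889145]
{'fovy': 60.74143956938485, 'cx': 279.7251008276139, 'cy': 208.97321986847055, 'hand_eye': array([[ 9.16807282e-04,  2.61802539e-01, -9.65121024e-01,
        -1.71123172e-01],
       [ 9.99999452e-01,  2.47806302e-04,  1.01716062e-03,
        -1.34903610e-04],
       [ 5.05458304e-04, -9.65121427e-01, -2.61802168e-01,
        -7.52463178e-02],
       [ 0.00000000e+00,  0.00000000e+00,  0.00000000e+00,
         1.00000000e+00]])}
```

View pics/top0.png

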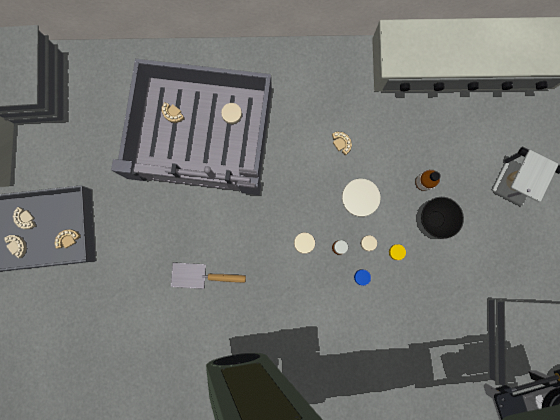

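View pics/side0.png

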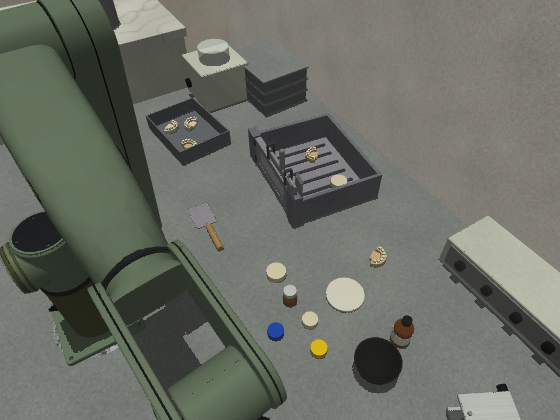

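Top view: large disc at (305,243), with a similar disc inside the pen at (231,112), which I'm not using. The small cream disc is at (369,243). Its look-alikes are yellow (398,252), blue (362,277) and the jar lid (340,247). The plate is at (361,197), and the gate runs from hinge (~(120,168)) to free end (~(258,188)).

Run:
```python
from h import *
out={}
for n in ("top","side"):
    z=np.load(f"{n}0.npz"); im,d=z["im"],z["d"]; c=dict(M=z["M"],f=z["k"][0],cx=z["k"][1],cy=z["k"][2])
    P=cloud(im,d,c); hsv=cv2.cvtColor(im,cv2.COLOR_BGR2HSV)
    m=((hsv[...,2]>175)&(hsv[...,1]<110)).astype(np.uint8)
    print(n)
    k,l,st,ce=cv2.connectedComponentsWithStats(m)
    for i in range(1,k):
        if 60<st[i,4]<3000:
            Q=P[l==i]; zt=np.percentile(Q[:,2],50); mm=Q[abs(Q[:,2]-zt)<.004]
            print(ce[i].round(1),st[i,2:],"ztop",zt.round(4),"mean",mm[:,:2].mean(0).round(4),"ext",np.ptp(mm[:,:2],axis=0).round(3), "ray z20/10",onz(c,*ce[i],.02).round(4)[:2],onz(c,*ce[i],.01).round(4)[:2])
    if n=="top":
        # gate area
        for v in range(150,200,4):
            print(v,[(u,int(1000*P[v,u,2])) for u in range(112,264,8)])
    else:
        print("bench z", [P[v,u,2].round(4) for u,v in ((240,280),(400,350),(180,180))])
cv2.imwrite("pics/gate.png",np.hstack([cv2.resize(np.load("top0.npz")["im"][150:205,105:270],None,fx=4,fy=4,interpolation=2)]))
s=np.load("side0.npz")["im"][120:230,240:340]; a=cv2.resize(s,None,fx=4,fy=4,interpolation=2)
t=cv2.resize(np.load("top0.npz")["im"][225:290,285:415],None,fx=3,fy=3); 
g=cv2.imread("pics/gate.png"); W=800; H=600; o=np.zeros((H,W,3),np.uint8); o[:220,:660]=g; o[230:230+370,:400]=a[:370]; o[230:425,405:795]=t; cv2.imwrite("pics/crops.png",o)
```

```text
top
[171.3 111.8] [ 21  18 192] ztop 0.0204 mean [0.822  0.2315] ext [0.048 0.057] ray z20/10 [0.8227 0.2322] [0.8261 0.2346]
[230.9 112. ] [ 20  19 300] ztop 0.0255 mean [0.8182 0.0665] ext [0.054 0.052] ray z20/10 [0.8201 0.0671] [0.8235 0.0682]
[341.7 141.4] [ 19  22 216] ztop 0.0139 mean [ 0.7342 -0.2369] ext [0.059 0.049] ray z20/10 [ 0.7334 -0.2351] [ 0.736  -0.2365]
[534.9 175. ] [  46   51 1283] ztop 0.1075 mean [ 0.619  -0.6985] ext [0.126 0.114] ray z20/10 [ 0.6349 -0.7481] [ 0.6368 -0.7537]
[361. 197.] [  38   37 1111] ztop 0.0097 mean [ 0.5814 -0.2846] ext [0.099 0.1  ] ray z20/10 [ 0.5802 -0.2825] [ 0.5816 -0.2843]
[ 22.5 218.1] [ 20  22 210] ztop 0.0192 mean [0.5305 0.6295] ext [0.054 0.055] ray z20/10 [0.5314 0.6296] [0.5324 0.6354]
[ 65.6 238.3] [ 23  18 205] ztop 0.0186 mean [0.4751 0.508 ] ext [0.045 0.059] ray z20/10 [0.4761 0.5098] [0.4766 0.5146]
[304.4 242.5] [ 20  20 330] ztop 0.0197 mean [ 0.4595 -0.1298] ext [0.05  0.051] ray z20/10 [ 0.4597 -0.1293] [ 0.4601 -0.1298]
[ 14.  244.6] [ 19  23 212] ztop 0.019 mean [0.4601 0.648 ] ext [0.059 0.049] ray z20/10 [0.
[... 3641 characters left out ...]
70.3] [ 20  16 251] ztop 0.0206 mean [ 0.4592 -0.1292] ext [0.054 0.053] ray z20/10 [ 0.4597 -0.1289] [ 0.463  -0.1228]
[344.9 293.7] [ 39  33 983] ztop 0.0108 mean [ 0.5814 -0.2853] ext [0.1 0.1] ray z20/10 [ 0.5767 -0.2897] [ 0.5812 -0.2852]
[289.5 290. ] [ 12  11 105] ztop 0.0556 mean [ 0.4467 -0.2213] ext [0.029 0.03 ] ray z20/10 [ 0.4585 -0.2024] [ 0.4618 -0.1971]
[309.6 318.2] [ 16  14 173] ztop 0.0208 mean [ 0.4574 -0.3002] ext [0.037 0.038] ray z20/10 [ 0.4577 -0.2999] [ 0.461  -0.2956]
[489.3 406. ] [  61   29 1396] ztop 0.1086 mean [ 0.6257 -0.6891] ext [0.112 0.095] ray z20/10 [ 0.6746 -0.6858] [ 0.6801 -0.6854]
bench z [np.float64(-0.0017), np.float64(0.0009), np.float64(0.0026)]
```

View pics/crops.png

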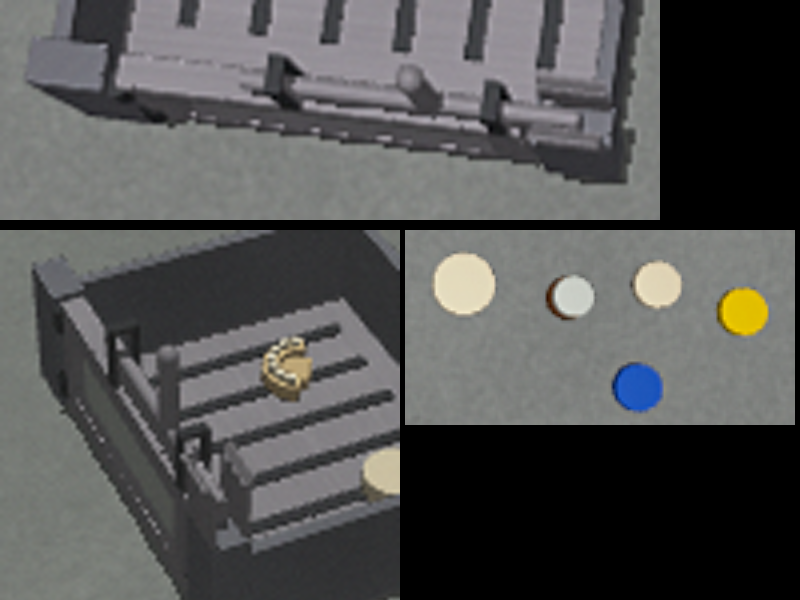

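Crops: the small cream disc is between the jar lid and the yellow one. The stem top is at about (208,169) in the top view, with the staples either side of it and the keeper at the right end. Next: the stem and gate numbers, and a helper for working out moves.

```bash
cat >> h.py <<'E'
def plan(x,y,z,frm=None):
    s=manip.observe(); p=np.array(s["position"]) if frm is None else np.array(frm)
    t=np.array(s["tcp_rot"]).T@(np.array([x,y,z])-p)/.3
    print("from",p.round(4),"t=%.1f"%s["time"],"units",t.round(3),"rows>=",np.ceil(np.linalg.norm(t)/.2),"w",round(float(s["grip_width"]),3),"F",np.round(s["force"],1))
E
python3 - <<'E'
from h import *
st=[]
for n,px in (("top",(208,168.7)),("side",(282.5,207.5))):
    z=np.load(f"{n}0.npz"); c=dict(M=z["M"],f=z["k"][0],cx=z["k"][1],cy=z["k"][2]); P=cloud(z["im"],z["d"],c)
    print(n,onz(c,*px,.216).round(4))
    m=(P[...,2]>.19)&(P[...,2]<.225)&(abs(P[...,0]-.66)<.08)&(abs(P[...,1]-.13)<.15); print("stem cloud",P[m].round(3).tolist()[:25])
    if n=="top":
        m=(abs(P[...,2]-.119)<.005)&(P[...,0]>.55)&(P[...,0]<.75)&(P[...,1]<.33)&(P[...,1]>.0)
        Q=P[m]; f=np.polyfit(Q[:,1],Q[:,0],1); 
        for _ in range(3): Q=Q[abs(Q[:,0]-np.polyval(f,Q[:,1]))<.012]; f=np.polyfit(Q[:,1],Q[:,0],1)
        print("gate line x=",f,"angle",np.degrees(np.arctan(f[0])),Q[:,1].min(),Q[:,1].max())
        m=(abs(P[...,2]-.146)<.006)&(P[...,0]>.55)&(P[...,0]<.75)&(P[...,1]<.25)&(P[...,1]>.0)
        Q=P[m]; f=np.polyfit(Q[:,1],Q[:,0],1); print("rod",f,np.degrees(np.arctan(f[0])))
plan(.4593,-.1297,.13)
E
```

```text
top [0.621  0.0972 0.216 ]
stem cloud [[0.627, 0.102, 0.216], [0.628, 0.1, 0.212], [0.628, 0.098, 0.214], [0.624, 0.104, 0.218], [0.625, 0.102, 0.216], [0.624, 0.099, 0.221], [0.625, 0.097, 0.216], [0.625, 0.095, 0.215], [0.622, 0.106, 0.217], [0.622, 0.102, 0.217], [0.622, 0.099, 0.218], [0.622, 0.097, 0.217], [0.623, 0.095, 0.215], [0.623, 0.093, 0.212], [0.62, 0.106, 0.216], [0.62, 0.104, 0.219], [0.62, 0.102, 0.216], [0.62, 0.099, 0.218], [0.62, 0.097, 0.217], [0.62, 0.095, 0.216], [0.621, 0.093, 0.213], [0.624, 0.093, 0.199], [0.619, 0.107, 0.213], [0.618, 0.104, 0.215], [0.618, 0.102, 0.217]]
gate line x= [0.16581316 0.59746881] angle 9.41473477049931 0.0007781566110429683 0.3299343165044599
rod [0.1275075  0.60810978] 7.266431150982446
side [ 0.5056 -0.0935  0.216 ]
stem cloud [[0.617, 0.103, 0.219], [0.619, 0.101, 0.219], [0.623, 0.101, 0.217], [0.624, 0.098, 0.219], [0.617, 0.109, 0.21], [0.615, 0.1, 0.218], [0.62, 0.102, 0.214], [0.62, 0.096, 0.218], [0.622, 0.096, 0.218], [0.627, 0.097, 0.215], [0.613, 0.102, 0.213], [0.615, 0.099, 0.215], [0.615, 0.095, 0.218], [0.621, 0.098, 0.213], [0.622, 0.096, 0.214], [0.625, 0.095, 0.213], [0.614, 0.104, 0.208], [0.615, 0.1, 0.211], [0.616, 0.095, 0.214], [0.619, 0.096, 0.212], [0.62, 0.092, 0.214], [0.626, 0.096, 0.209], [0.615, 0.105, 0.203], [0.615, 0.1, 0.207], [0.616, 0.095, 0.21]]
from [ 0.1515 -0.5539  0.2124] t=0.1 units [ 0.277 -1.093 -1.362] rows>= 9.0 w 1.001 F [0.9 0.3 0.2]
```

```bash
python3 -m inch '[[0.028,-0.109,-0.136,0,0.15],[0.028,-0.109,-0.136,0,0.15],[0.028,-0.109,-0.136,0,0.15],[0.028,-0.109,-0.136,0,0.15],[0.028,-0.109,-0.136,0,0.15]]' 30; python3 -m inch '[[0.028,-0.109,-0.136,0,0.15],[0.028,-0.109,-0.136,0,0.15],[0.028,-0.109,-0.136,0,0.15],[0.028,-0.109,-0.136,0,0.15],[0.025,-0.112,-0.138,0,0.15]]'; python3 -m inch '[[0,0,0,0,0.15],[0,0,0,0,0.15]]'
python3 - <<'E'
from h import *
plan(.4593,-.1297,.012)
im,d,c=grab("wrist"); cv2.imwrite("pics/w1.png",im)
hsv=cv2.cvtColor(im,cv2.COLOR_BGR2HSV); m=((hsv[...,2]>175)&(hsv[...,1]<110)).astype(np.uint8)
k,l,st,ce=cv2.connectedComponentsWithStats(m)
for i in range(1,k):
    if st[i,4]>500: print(ce[i].round(1),st[i],onz(c,*ce[i],.02).round(4),onz(c,*ce[i],.01).round(4))
print(proj(c,(.4593,-.1297,.02)))
E
```

```text
time: 0.72
position: [0.3058, -0.3414, 0.1708]
tcp_rot: [[-0.0, 0.263, -0.965], [0.0, -0.965, -0.263], [-1.0, -0.0, -0.0]]
force: [0.3, -0.9, -0.1]
grip_width: 0.851
time: 1.35
position: [0.4598, -0.129, 0.1298]
tcp_rot: [[-0.0, 0.264, -0.965], [0.0, -0.965, -0.264], [-1.0, -0.0, 0.0]]
force: [1.0, -0.9, -0.1]
grip_width: 0.848
time: 1.6
position: [0.4588, -0.1306, 0.13]
tcp_rot: [[-0.001, 0.264, -0.964], [-0.0, -0.964, -0.264], [-1.0, -0.0, 0.001]]
force: [-0.2, 0.1, -0.2]
grip_width: 0.851
from [ 0.4588 -0.1306  0.13  ] t=1.6 units [ 0.393 -0.003 -0.003] rows>= 2.0 w 0.851 F [-0.2  0.1 -0.2]
[505.9 107.7] [  444    39   116   137 13023] [ 0.579  -0.2741  0.02  ] [ 0.5807 -0.2799  0.01  ]
[472.4 261.1] [ 448  239   50   46 1754] [ 0.4566 -0.2997  0.02  ] [ 0.4539 -0.3065  0.01  ]
(np.float64(279.3173707738182), np.float64(206.76498597366577))
```

View pics/w1.png

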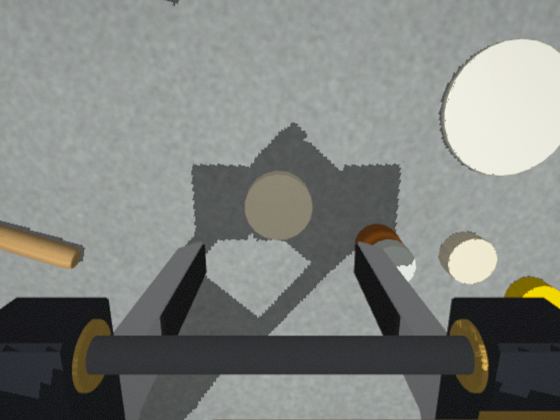

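The wrist view shows the large disc centred at (278,204), against a predicted (279,207). The jar at ~(385,250) is clear of the right finger. Going down to grasp.

```bash
python3 -m inch '[[0.15,-0.003,-0.003,0,0.15],[0.15,0,0,0,0.15],[0.093,0,0,0,0.15],[0,0,0,0,0.15]]' 25; python3 -m inch '[[0,0,0,0,1],[0,0,0,0,1],[0,0,0,0,1],[0,0,0,0,1]]' 25; python3 -m inch '[[-0.1,0,0,0,1],[-0.2,0,0,0,1],[-0.05,0,0,0,1],[0,0,0,0,1]]' 25
python3 - <<'E'
from h import *
plan(.5816,-.2848,.0235+.025)
E
```

```text
time: 2.15
position: [0.458, -0.1303, 0.0112]
tcp_rot: [[-0.003, 0.261, -0.965], [0.001, -0.965, -0.261], [-1.0, -0.002, 0.003]]
force: [-0.1, -0.0, -0.0]
grip_width: 0.853
time: 2.65
position: [0.4607, -0.13, 0.0136]
tcp_rot: [[0.001, 0.264, -0.965], [-0.001, -0.965, -0.264], [-1.0, 0.001, -0.001]]
force: [-0.8, -0.2, 5.8]
grip_width: 0.588
time: 3.15
position: [0.4605, -0.1297, 0.1182]
tcp_rot: [[0.002, 0.264, -0.965], [-0.001, -0.965, -0.264], [-1.0, 0.002, -0.002]]
force: [-0.0, 0.1, -2.0]
grip_width: 0.59
from [ 0.4605 -0.1297  0.1182] t=3.1 units [ 0.234  0.605 -0.253] rows>= 4.0 w 0.59 F [-0.   0.1 -2. ]
```

```bash
python3 -m inch '[[0,0.152,-0.064,0,1],[0,0.152,-0.064,0,1],[0,0.152,-0.064,0,1],[0,0.15,-0.065,0,1],[0,0,0,0,1]]' 25; python3 -m inch '[[0.15,0,0,0,1],[0.12,0,0,0,1],[0.03,0,0,0,1],[0,0,0,0,1]]' 25
python3 - <<'E'
from h import *
plan(.5816,-.2848,.0225)
E
```

```text
time: 3.78
position: [0.5818, -0.2863, 0.1133]
tcp_rot: [[-0.004, 0.261, -0.965], [0.002, -0.965, -0.261], [-1.0, -0.003, 0.003]]
force: [-0.4, -0.3, -1.2]
grip_width: 0.591
time: 4.28
position: [0.5807, -0.283, 0.0261]
tcp_rot: [[-0.003, 0.264, -0.964], [0.002, -0.964, -0.264], [-1.0, -0.003, 0.002]]
force: [-0.2, 0.3, -0.9]
grip_width: 0.59
from [ 0.5807 -0.283   0.0261] t=4.3 units [ 0.012  0.007 -0.001] rows>= 1.0 w 0.59 F [-0.2  0.3 -0.9]
```

```bash
python3 -m inch '[[0.01,0.004,0,0,1],[0,0,0,0,1],[0,0,0,0,1]]' 25;  python3 -m inch '[[0,0,0,0,0.25],[0,0,0,0,0.15],[0,0,0,0,0.15]]' 25;  python3 -m inch '[[-0.12,0,0,0,0.15],[-0.15,0,0,0,0.2],[-0.1,0,0,0,0.25],[0,0,0,0,0.3]]' 25
python3 - <<'E'
from h import *
im,d,c=grab("wrist"); cv2.imwrite("pics/w2.png",im); np.savez("w2.npz",d=d,M=c["M"])
for n in ("wrist","top"):
    im,d,c=grab(n); P=cloud(im,d,c)
    hsv=cv2.cvtColor(im,cv2.COLOR_BGR2HSV); m=(hsv[...,1]>20)&(hsv[...,1]<150)&(abs(P[...,0]-.58)<.07)&(abs(P[...,1]+.285)<.07)
    Q=P[(abs(P[...,2]-.03)<.006)&(abs(P[...,0]-.58)<.07)&(abs(P[...,1]+.285)<.07)]
    print(n,len(Q),Q.mean(0).round(4),((Q.min(0)+Q.max(0))/2).round(4),np.ptp(Q,axis=0).round(4))
    Q=P[(abs(P[...,2]-.01)<.004)&(abs(P[...,0]-.58)<.07)&(abs(P[...,1]+.285)<.07)]
    print(" plate",((np.percentile(Q,1,axis=0)+np.percentile(Q,99,axis=0))/2).round(4),np.ptp(Q,axis=0).round(3))
plan(.458,-.300,.10)
E
```

```text
time: 4.65
position: [0.5827, -0.2858, 0.0249]
tcp_rot: [[0.001, 0.264, -0.965], [-0.0, -0.965, -0.264], [-1.0, 0.0, -0.0]]
force: [0.3, 0.3, -0.9]
grip_width: 0.59
time: 5.03
position: [0.5827, -0.2858, 0.0247]
tcp_rot: [[0.0, 0.264, -0.965], [-0.0, -0.965, -0.264], [-1.0, 0.0, -0.0]]
force: [0.9, -0.3, -0.8]
grip_width: 0.841
time: 5.52
position: [0.5847, -0.2872, 0.1391]
tcp_rot: [[0.006, 0.264, -0.965], [-0.004, -0.965, -0.264], [-1.0, 0.006, -0.005]]
force: [-1.2, -1.0, -0.5]
grip_width: 0.708
wrist 3604 [ 0.5819 -0.2854  0.0297] [ 0.5811 -0.2856  0.0282] [0.0551 0.0553 0.0083]
 plate [ 0.5812 -0.2839  0.0097] [0.103 0.103 0.008]
top 35 [ 0.5666 -0.301   0.0293] [ 0.5674 -0.2991  0.0292] [0.0211 0.027  0.0084]
 plate [ 0.569  -0.2846  0.0103] [0.045 0.103 0.007]
from [ 0.5814 -0.285   0.1334] t=5.7 units [ 0.112 -0.06   0.41 ] rows>= 3.0 w 0.701 F [-0.4  0.3  0.4]
```

View pics/w2.png

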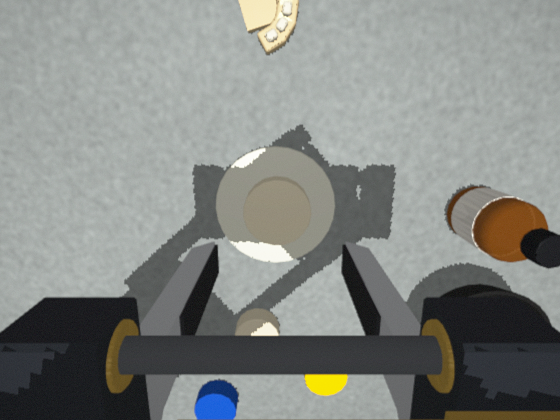

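The large disc sits on the plate, at (277,208) within the plate at (276,205): 1–2 mm off. Now the small disc.

```bash
python3 -m inch '[[0,-0.02,0.137,0,0.31],[0,-0.02,0.137,0,0.31],[0.05,-0.02,0.137,0,0.31],[0.06,0,0,0,0.31],[0,0,0,0,0.31]]' 25; python3 -m inch '[[0,0,0,0,0.31]]'
python3 - <<'E'
from h import *
plan(.458,-.300,.012)
im,d,c=grab("wrist"); P=cloud(im,d,c)
Q=P[(abs(P[...,2]-.0197)<.004)&(np.hypot(P[...,0]-.458,P[...,1]+.3)<.035)]
print(len(Q),Q.mean(0).round(4),((Q.min(0)+Q.max(0))/2).round(4),np.ptp(Q,axis=0).round(4)); print(im[int(proj(c,(.458,-.3,.02))[1]),int(proj(c,(.458,-.3,.02))[0])])
E
```

```text
time: 6.3
position: [0.4574, -0.2993, 0.0994]
tcp_rot: [[-0.004, 0.263, -0.965], [0.004, -0.965, -0.263], [-1.0, -0.005, 0.003]]
force: [0.0, -0.4, -0.4]
grip_width: 0.69
time: 6.42
position: [0.4598, -0.3008, 0.1021]
tcp_rot: [[0.0, 0.264, -0.964], [0.0, -0.964, -0.264], [-1.0, -0.0, -0.0]]
force: [1.1, -0.1, 0.0]
grip_width: 0.695
from [ 0.4598 -0.3008  0.1021] t=6.4 units [ 0.3   -0.004  0.005] rows>= 2.0 w 0.695 F [ 1.1 -0.1  0. ]
2367 [ 0.4575 -0.2997  0.0198] [ 0.457  -0.2999  0.0188] [0.0419 0.0416 0.0061]
[106 121 128]
```

```bash
python3 -m inch '[[0.15,0,0.003,0,0.31],[0.13,0,0,0,0.31],[0.015,0,0,0,0.31],[0,0,0,0,0.31]]' 25; python3 -m inch '[[0,0,0,0,1],[0,0,0,0,1],[0,0,0,0,1],[0,0,0,0,1]]' 25; python3 -m inch '[[-0.1,0,0,0,1],[-0.2,0,0,0,1],[-0.05,0,0,0,1],[0,0,0,0,1]]' 25
python3 -m inch '[[0,0.02,-0.137,0,1],[0,0.02,-0.137,0,1],[0,0.02,-0.137,0,1],[0,0,0,0,1],[0,0,0,0,1]]' 25
python3 - <<'E'
from h import *
plan(.5816,-.2855,.0425)
E
```

```text
time: 6.98
position: [0.4591, -0.3017, 0.0149]
tcp_rot: [[0.001, 0.264, -0.964], [-0.001, -0.964, -0.264], [-1.0, 0.001, -0.001]]
force: [0.2, -0.6, 0.3]
grip_width: 0.691
time: 7.48
position: [0.4587, -0.3017, 0.0151]
tcp_rot: [[0.002, 0.264, -0.965], [-0.001, -0.965, -0.264], [-1.0, 0.002, -0.001]]
force: [-0.8, 0.9, 6.4]
grip_width: 0.44
time: 7.98
position: [0.4584, -0.3016, 0.1198]
tcp_rot: [[0.002, 0.264, -0.965], [-0.002, -0.965, -0.264], [-1.0, 0.002, -0.001]]
force: [0.1, 0.4, -1.1]
grip_width: 0.439
time: 8.6
position: [0.5797, -0.285, 0.1161]
tcp_rot: [[-0.005, 0.264, -0.965], [0.003, -0.965, -0.264], [-1.0, -0.004, 0.004]]
force: [-0.4, -0.1, -0.1]
grip_width: 0.443
from [ 0.5797 -0.285   0.1161] t=8.6 units [ 0.245  0.004 -0.007] rows>= 2.0 w 0.443 F [-0.4 -0.1 -0.1]
```

```bash
python3 -m inch '[[0.12,0.003,-0.004,0,1],[0.1,0,0,0,1],[0.015,0,0,0,1],[0,0,0,0,1],[0,0,0,0,1]]' 25
python3 - <<'E'
from h import *
plan(.5816,-.2855,.0435)
im,d,c=grab("wrist"); cv2.imwrite("pics/w3.png",im)
E
```

```text
time: 9.22
position: [0.5837, -0.2873, 0.0501]
tcp_rot: [[0.002, 0.263, -0.965], [-0.001, -0.965, -0.263], [-1.0, 0.002, -0.002]]
force: [-0.2, 0.7, -1.2]
grip_width: 0.435
from [ 0.5837 -0.2873  0.0501] t=9.2 units [ 0.022 -0.008  0.005] rows>= 1.0 w 0.435 F [-0.2  0.7 -1.2]
```

View pics/w3.png

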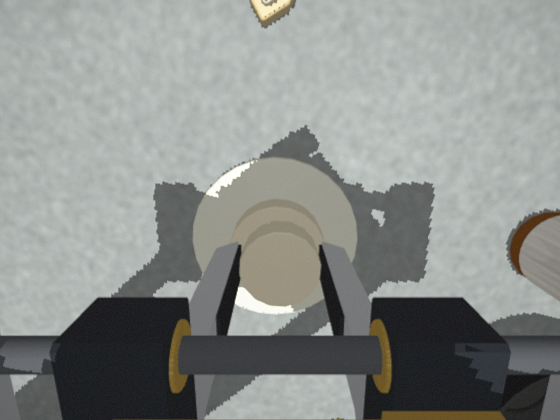

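The small disc (centre ~(280,268)) hangs just above the large one. Lowering in small steps until it touches.

```bash
python3 -m inch '[[0.012,0,0.003,0,1],[0,0,0,0,1],[0,0,0,0,1]]' 25; python3 -m inch '[[0.005,0,0,0,1],[0,0,0,0,1]]' 25
python3 - <<'E'
from h import *
plan(.5816,-.2855,.0435)
E
```

```text
time: 9.65
position: [0.5824, -0.2869, 0.0452]
tcp_rot: [[0.0, 0.264, -0.965], [-0.0, -0.965, -0.264], [-1.0, 0.0, -0.0]]
force: [-0.2, -0.5, 0.5]
grip_width: 0.437
time: 9.9
position: [0.5825, -0.287, 0.0451]
tcp_rot: [[0.0, 0.264, -0.965], [-0.0, -0.965, -0.264], [-1.0, 0.0, -0.0]]
force: [-2.4, 0.6, 7.7]
grip_width: 0.44
from [ 0.5825 -0.287   0.0451] t=9.9 units [ 0.005 -0.005  0.002] rows>= 1.0 w 0.44 F [-2.4  0.6  7.7]
```

```bash
python3 -m inch '[[0,0,0,0,0.45],[0,0,0,0,0.31],[0,0,0,0,0.31]]' 25; python3 -m inch '[[-0.12,0,0,0,0.31],[-0.2,0,0,0,0.31],[-0.2,0,0,0,0.31],[0,0,0,0,0.31],[0,0,0,0,0.31]]'
python3 - <<'E'
from h import *
im,d,c=grab("wrist"); cv2.imwrite("pics/w4.png",im); P=cloud(im,d,c)
r=np.hypot(P[...,0]-.5815,P[...,1]+.2855)
for z in (.01,.03,.05):
    Q=P[(abs(P[...,2]-z)<.005)&(r<.06)]; print(z,len(Q),((Q.min(0)+Q.max(0))/2).round(4),np.ptp(Q,axis=0).round(4),Q[:,2].mean())
plan(.6212,.0998,.26)
E
```

```text
time: 10.28
position: [0.582, -0.2866, 0.0429]
tcp_rot: [[-0.001, 0.264, -0.965], [0.0, -0.965, -0.264], [-1.0, -0.001, 0.0]]
force: [0.6, 0.1, -0.0]
grip_width: 0.687
time: 10.9
position: [0.5818, -0.2865, 0.1987]
tcp_rot: [[-0.001, 0.264, -0.965], [0.0, -0.965, -0.264], [-1.0, -0.001, 0.001]]
force: [-0.1, 0.2, -1.0]
grip_width: 0.693
0.01 5222 [ 0.5808 -0.2839  0.01  ] [0.1031 0.1035 0.0098] 0.009755603845204778
0.03 870 [ 0.5809 -0.2857  0.03  ] [0.0553 0.0555 0.0098] 0.02971025581534408
0.05 1562 [ 0.581  -0.2867  0.0488] [0.041  0.0413 0.0072] 0.04973483743924069
from [ 0.5811 -0.286   0.1972] t=10.9 units [-0.207 -1.206 -0.468] rows>= 7.0 w 0.689 F [-0.6 -0.2 -0.7]
```

View pics/w4.png

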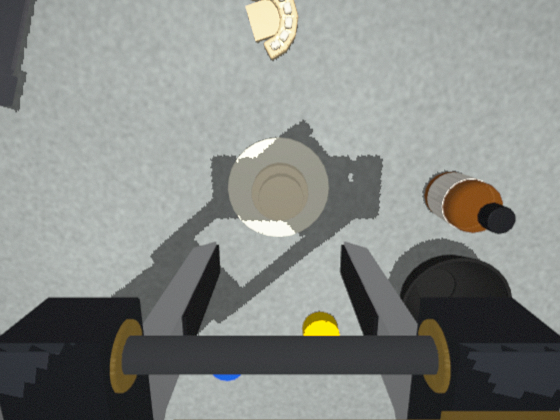

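The stack is centred to 1–3 mm and free. Now over to the bolt stem, turning the jaws along the gate.

```bash
python3 -m inch '[[-0.2,0,0,0,0.5],[-0.01,-0.172,-0.067,0,0.5],[0,-0.172,-0.067,0,0.5],[0,-0.172,-0.067,0,0.5],[0,-0.172,-0.067,0,0.5]]' 40; python3 -m inch '[[0,-0.172,-0.067,0,0.5],[0,-0.172,-0.067,0,0.5],[0,-0.172,-0.066,0,0.5],[0,0,0,0.28,0.5],[0,0,0,0.28,0.5]]';python3 -m inch '[[0,0,0,0.27,0.5],[0,0,0,0,0.5],[0,0,0,0,0.5]]'
python3 - <<'E'
from h import *
im,d,c=grab("wrist"); cv2.imwrite("pics/w5.png",im); P=cloud(im,d,c); np.savez("w5.npz",P=P,im=im)
Q=P[(abs(P[...,2]-.2175)<.006)&(np.hypot(P[...,0]-.621,P[...,1]-.1)<.03)]
print(len(Q),Q.mean(0).round(4),((Q.min(0)+Q.max(0))/2).round(4),np.ptp(Q,axis=0).round(4))
print(proj(c,(.621,.1,.218)))
plan(.6212,.0998,.19); print(manip.observe()["tcp_rot"].round(3) if hasattr(manip.observe()["tcp_rot"],'round') else 0)
for z,w in ((.12,.005),(.148,.006)):
    m=(abs(P[...,2]-z)<w)&(abs(P[...,0]-.62)<.06)&(abs(P[...,1]-.1)<.15); Q=P[m]
    if len(Q)>50:
        f=np.polyfit(Q[:,1],Q[:,0],1)
        for _ in range(4): Q=Q[abs(Q[:,0]-np.polyval(f,Q[:,1]))<.015]; f=np.polyfit(Q[:,1],Q[:,0],1)
        print(z,len(Q),f,np.degrees(np.arctan(f[0])),Q[:,1].min(),Q[:,1].max())
E
```

```text
time: 11.58
position: [0.6039, -0.0645, 0.2591]
tcp_rot: [[-0.005, 0.263, -0.965], [0.001, -0.965, -0.263], [-1.0, -0.003, 0.005]]
force: [0.7, -0.6, 0.2]
grip_width: 0.499
time: 12.2
position: [0.6208, 0.0999, 0.2587]
tcp_rot: [[-0.006, -0.016, -1.0], [-0.0, -1.0, 0.016], [-1.0, 0.0, 0.006]]
force: [0.1, 0.1, -0.1]
grip_width: 0.503
time: 12.58
position: [0.6217, 0.0986, 0.2606]
tcp_rot: [[-0.003, -0.146, -0.989], [-0.0, -0.989, 0.146], [-1.0, 0.0, 0.003]]
force: [0.7, 0.9, 0.6]
grip_width: 0.498
425 [0.6208 0.1007 0.2154] [0.6198 0.1009 0.2152] [0.015  0.015  0.0074]
(np.float64(277.71949373839203), np.float64(236.41532292835333))
from [0.6219 0.0986 0.261 ] t=12.6 units [ 0.237 -0.004  0.002] rows>= 2.0 w 0.497 F [-0.1  1.2  0.3]
[[-0.002 -0.146 -0.989]
 [ 0.    -0.989  0.146]
 [-1.     0.     0.002]]
0.12 3113 [0.10842999 0.61520704] 6.188403823085471 -0.011434783651790834 0.24997013134663248
0.148 3429 [0.13555214 0.60690628] 7.719514816004195 -0.009740396053955921 0.21525437816099094
```

View pics/w5.png

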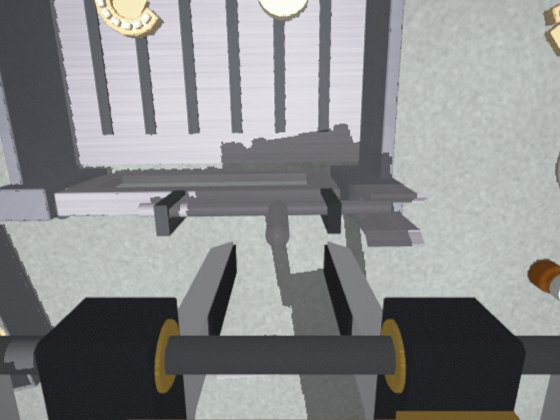

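The wrist view shows the stem top at (277,237) between the jaws, staples at x≈170 and 330, keeper at ~(390,225) and the rod parallel to the jaws within ~1°. Going down to grip it.

```bash
python3 -m inch '[[0.12,-0.006,0.005,0,0.5],[0.1,0,0,0,0.5],[0.015,0,0,0,0.5],[0,0,0,0,0.5]]' 40; python3 -m inch '[[0,0,0,0,1],[0,0,0,0,1],[0,0,0,0,1],[0,0,0,0,1],[0,0,0,0,1]]' 40; python3 -m inch '[[-0.02,0,0,0,1],[-0.02,0,0,0,1],[0,0,0,0,1]]' 40
```

```text
time: 13.12
position: [0.6214, 0.1006, 0.1922]
tcp_rot: [[0.0, -0.147, -0.989], [0.0, -0.989, 0.147], [-1.0, -0.0, -0.0]]
force: [0.4, 0.7, 0.3]
grip_width: 0.502
time: 13.75
position: [0.6215, 0.1006, 0.1924]
tcp_rot: [[0.001, -0.148, -0.989], [-0.0, -0.989, 0.148], [-1.0, -0.0, -0.001]]
force: [-0.5, -0.2, 1.6]
grip_width: 0.16
time: 14.12
position: [0.6213, 0.1007, 0.2044]
tcp_rot: [[0.001, -0.148, -0.989], [-0.0, -0.989, 0.148], [-1.0, -0.0, -0.001]]
force: [1.4, -0.4, -1.6]
grip_width: 0.161
```

```bash
python3 -m inch '[[0,-0.05,0.001,0,1],[0,-0.05,0.001,0,1],[0,-0.048,0.001,0,1],[0,0,0,0,1],[0,0,0,0,1]]' 40
python3 - <<'E'
from h import *
im,d,c=grab("wrist"); cv2.imwrite("pics/w6.png",im); plan(.6265,.1445,.203)
E
```

```text
time: 14.75
position: [0.627, 0.1455, 0.2038]
tcp_rot: [[0.0, -0.147, -0.989], [0.001, -0.989, 0.147], [-1.0, -0.001, -0.0]]
force: [2.9, 1.0, -2.8]
grip_width: 0.162
from [0.6269 0.1451 0.2038] t=14.8 units [0.003 0.002 0.001] rows>= 1.0 w 0.161 F [ 1.9  0.8 -2.5]
```

View pics/w6.png

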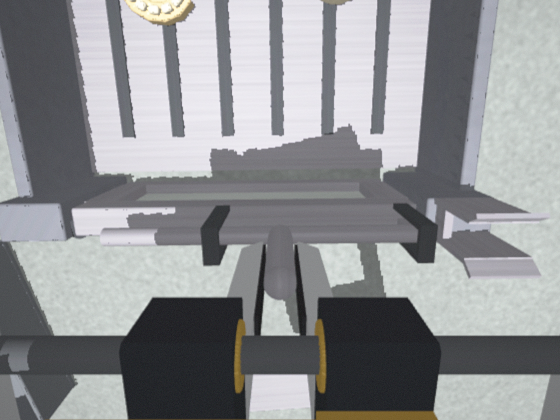

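The bolt is drawn about 44 mm: the rod end is now at the right staple (~430,235), clear of the keeper (~490,240). Swinging the gate along its arc of radius ~0.161 m.

```bash
python3 -m inch '[[0,-0.0013,0.0376,0.14,1],[0,-0.0013,0.0376,0.14,1]]' 40;  python3 -m inch '[[0,-0.0013,0.0376,0.14,1],[0,-0.0013,0.0376,0.14,1],[0,-0.0013,0.0376,0.14,1]]' 40; python3 -m inch '[[0,0,0,0,1],[0,0,0,0,1],[0,0,0,0,1]]' 40
python3 - <<'E'
from h import *
for n in ("top","side"):
    im,d,c=grab(n); P=cloud(im,d,c)
    cv2.imwrite(f"pics/{n}1.png",im)
    for z in (.01,.03,.05):
        Q=P[(abs(P[...,2]-z)<.005)&(np.hypot(P[...,0]-.5815,P[...,1]+.2855)<.06)]
        if len(Q)>20: print(n,z,len(Q),((np.percentile(Q,2,axis=0)+np.percentile(Q,98,axis=0))/2).round(4),np.ptp(Q,axis=0).round(3))
a=cv2.imread("pics/top1.png")[100:380,90:470]; b=cv2.imread("pics/side1.png")[100:400,230:430]
im,d,c=grab("wrist"); o=np.zeros((600,800,3),np.uint8); o[:280,:380]=a; o[:300,390:590]=b; o[300:600,:400]=cv2.resize(im,(400,300)); cv2.imwrite("pics/fin.png",o)
plan(.574,.162,.203)
E
```

```text
time: 15.05
position: [0.6052, 0.149, 0.2041]
tcp_rot: [[0.001, -0.287, -0.958], [-0.0, -0.958, 0.287], [-1.0, -0.0, -0.001]]
force: [3.8, -0.5, -2.6]
grip_width: 0.165
time: 15.42
position: [0.574, 0.1612, 0.2042]
tcp_rot: [[0.002, -0.481, -0.877], [-0.002, -0.877, 0.481], [-1.0, 0.001, -0.002]]
force: [3.7, -1.8, -2.3]
grip_width: 0.164
time: 15.8
position: [0.5742, 0.1618, 0.204]
tcp_rot: [[0.001, -0.478, -0.878], [-0.001, -0.878, 0.478], [-1.0, 0.0, -0.001]]
force: [3.5, -3.3, -2.2]
grip_width: 0.163
top 0.01 760 [ 0.582  -0.2845  0.0098] [0.106 0.103 0.01 ]
top 0.03 127 [ 0.5822 -0.2862  0.0299] [0.054 0.054 0.009]
top 0.05 200 [ 0.5816 -0.2867  0.0499] [0.041 0.04  0.01 ]
side 0.01 662 [ 0.5806 -0.2859  0.0103] [0.11  0.106 0.01 ]
side 0.03 124 [ 0.58   -0.2878  0.0296] [0.054 0.056 0.009]
side 0.05 185 [ 0.581  -0.288   0.0499] [0.043 0.041 0.01 ]
from [0.574  0.1621 0.2039] t=15.9 units [ 0.003  0.    -0.   ] rows>= 1.0 w 0.164 F [ 4.  -3.  -2.3]
```

View pics/fin.png

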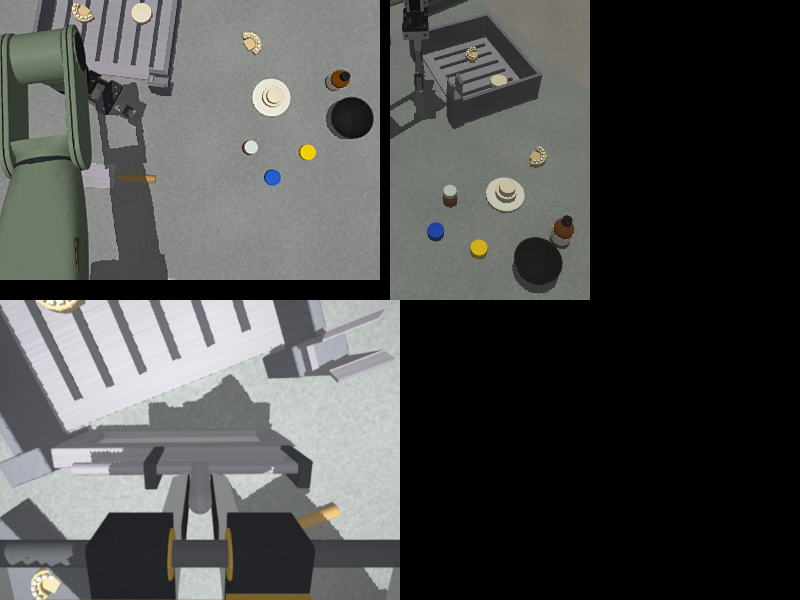

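The wrist panel shows the gate ajar (parallel to the jaws, ~20°), the stem gripped and the rod end at its right staple. The stack is intact on the plate and the bystanders haven't moved. Handing in.

```bash
python3 -c "
from cell import manip
print(manip.hand_in())"
```

```text
the job is handed in; nothing more can be done
None
```

The job is handed in at about 16 s on the robot's clock, with every step carried out; no verdict was reported.

- **Stack:** The large disc lies on the plate and the small disc on top of it. After the gate was open, the top and side cameras put both offsets at about 2 mm or less (limit 10 mm). The layers read 10, 30 and 50 mm high. The cameras disagreed with each other by 1–2 mm, which is their calibration error.
- **Bolt:** I lifted it about 12 mm and drew it about 44 mm, judging by how far the gripper moved. The wrist picture showed the rod end clear of the keeper.
- **Gate:** I swung it about 0.35 rad (20 degrees), judged from the gripper's turn and the wrist picture, and was still holding the stem with a 40 N grip. The wrist reading of 4–5 N horizontally was steady, a bit above the 2–3 N given for the spring.
- **Bystanders:** The last pictures showed the jar, model, bowl and bottle where they were. The spatula was partly hidden by the arm, but what showed of it looked unmoved.

No check failed.

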